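# Open the reader with the blade and hold the cartridge in its corner

### The arm

A 6-joint arm with a two-finger parallel gripper is mounted at the origin on the work surface. World frame = base frame: x ahead of the robot, y to its left, z up, the work surface at z = 0. Lengths are in m, angles in rad, forces in N, time in s.
With the tool pointing down it reaches from about 0.225 to 0.875 m from the base axis. Payload 3.4 kg.
Tool frame: the origin (TCP) lies between the finger pads; the fingertips stand 8 mm ahead of it and the grasp point (between the pads) lies 11 mm behind it; z points along the fingers, y is the line along which they close (so a half turn about z gives the same grasp; the last joint's range is limited). The gripper opens to 85 mm and grips with 20 to 120 N. Pads are 22 mm wide; open, the fingers measure 114 mm over their backs; the gripper's body (76 mm by 85 mm) begins 54 mm behind the grasp point. The pads swing forward as they close: fully open they stand 13 mm farther back than shut.
Start: joints at [1.141, 0.276, 1.505, -0, 1.361, -0.121], TCP at [0.175, 0.548, 0.239] pointing down, gripper open.
Joint ranges: [-2.89, 2.89], [-0.75, 2.08], [0.22, 2.7], [-1.18, 4.32], [0.11, 2.71], [-2.7, 2.7]. Speed limits (rad/s): [2.57, 2.57, 3.14, 3.14, 3.14, 3.14].

### API

Orientations are given as a unit quaternion [w, x, y, z].
In Python, from rig import manip gives the robot as it stands.
- The arm moves only by the tool move_arm, never from a script. Its argument "deltas" is a list that holds one entry, the list of rows, each a list of 5 numbers: the shift along the tool's x, y, z normalised to -1 to 1, where 1 is 80 cm, then the turn about the tool's z normalised to -1 to 1, where 1 is 120 degrees, then the closure, from -1 (fully open) to 1 (shut). In form: [[[tx, ty, tz, twist, grip], ...]]. A call has 1 to 12 rows; each row is the pose to reach, as a shift and turn from the pose commanded when the call began, along the tool's axes at that moment; what a row does not reach only later rows make up. A row lasts 1/10 s, in which the tool goes at most 50 mm and 8.59 degrees, less where a joint would pass 70% of its speed; a pose out of reach is approached as far as the arm can. A call with a number of a shift or a turn outside -1 to 1 is refused whole. A call with a gripper value outside its range is refused whole. The fingers move at their own pace and stop on an object; "squeeze" is the grip in N (left out, the last holds). Time passes only in rows, so rows that repeat a pose let the fingers close. It gives the time, the measured TCP pose, the force, the opening and the grip force at its end, in the units of the state.
- manip.get_state(): the state, without advancing time (a new reading comes with each control period).
- manip.get_image(name): name is "side" or "top" or "wrist"; returns the picture (400x640x3 uint8, red, green, blue); there is no depth.
- manip.camera_params(name): a dict with "fx", "fy", "cx", "cy" (pixels), "dist" ([k1, k2, p1, p2, k3] as OpenCV has them; the pictures are not rectified), "R" (3x3) and "t" (3): a world point X has camera coordinates R X + t; the wrist camera has in their place "tool_from_camera" (4x4, takes a point from camera to tool coordinates, whose origin is the TCP and whose axes are the flange's). Camera axes: x right, y down, z forward; pixel columns grow to the right and rows downward; lengths in m; the calibration is good to about 2 mm. A picture is of the moment at which its call begins: read the wrist's pose just before it. camera_params takes no time and is no camera call.
- manip.sign_off(): hands the job in; it is judged then, once.
The state is a dict: "clock": time; "qpos": joint angles; "qd": joint speeds; "effort": joint torques, N m; "position": TCP position; "ee_rot": TCP orientation; "contact_force": force on the tool from outside, world axes, zero at the start; "moment": the same for the moment, N m; "width": finger opening in m; "gripper_force": force on a finger pad.
Only numpy, scipy, OpenCV 4.12 (cv2) and the standard library are available. Lean on these libraries where they do the work, as an engineer would, in place of code of your own. Each camera call takes 0.05 s, during which the arm holds its last target. There are 200 camera calls.

### The job

The flip cover of the test reader has no handle: push the thin steel blade into the slot at its front, lever the cover up and over until it lies back fully open, without touching the cover with the gripper, then lay the blade down on the desk. Pick up the test cartridge and stand it on the reader's stage, long side along the long fence, and press it firmly into the corner so that it sits flush against both metal fences at once. Leave the other things on the desk where they are, and finish while still holding the cartridge pressed into the corner.

Things in the scene. Friction and masses are not known exactly. Their poses are not given: they have to be found in the camera images.
- reader: white bench reader, fixed: 140 (its x) by 150 (its y) mm, 51 mm high without its cover. Origin at the centre of its underside; x runs from the slot side to the hinge side, z up. The stage is a level floor 35 mm above the desk inside a rim 8 mm wide (12 mm at the hinge) that rises to 51 mm
- slot (a point): mouth of the slot in the reader's front rim, at its centre, on the outer face: reader x = -70, y = 0, z = 46 mm; axes as the reader's. The slot is 64 mm wide (y) and 10 mm high, between a sill at 41 mm and the shut cover's underside at 51 mm; the rim is 8 mm thick and the space behind is free to 40 mm from the mouth. The blade enters along +x
- fence_end: short metal fence on the stage, a bar 8 (x) by 53 (y) by 12 mm high; origin at the centre of its underside, axes as the reader's. The cartridge's end presses against its -x face, which lies at x = +34 mm in the reader
- fence_side: long metal fence on the stage, a bar 72 (x) by 8 (y) by 12 mm high; origin at the centre of its underside, axes as the reader's. The cartridge's long side presses against its +y face, which lies at y = -35 mm in the reader
- stage_corner (a point): the corner where the two fence faces meet, on the stage floor: reader x = +34, y = -35, z = +35 mm; the free stage lies to -x and +y of it. Floor and fences have high friction (about 1), so sliding the cartridge along one of them takes a push of several newtons before the other is reached
- cover (a joint): angle of the flat grey cover, 0 shut, 2.0 fully open (leaning back beyond upright). It turns up about its hinge on the reader's +x side; it weighs 100 g, has a slightly stiff hinge, falls shut when let go below about 1.4, stays from there to about 1.75 and falls fully open by itself beyond that
- cover_hinge (a point): middle of the cover's hinge axis, which runs along the reader's y: reader x = +66, z = +55 mm; its axes turn with the cover
- cover_edge (a point): middle of the lower edge of the cover's free front end, 135 mm from the hinge; the cover is 135 by 148 by 5 mm; moves with the cover
- blade_grip (a point): on the axis of the opening blade's black handle, half-way up (10 mm above the desk), near its centre of mass; x points to the tip, z up. Handle 90 long, 14 wide, 20 mm high, from 65 mm behind this point to 25 mm ahead; then the steel blade, 90 long, 16 wide, 2.5 mm thick, at the handle's mid-height. 60 g
- blade_tip (a point): middle of the end of the steel blade, 115 mm ahead of blade_grip, half-way through its thickness; same axes
- cartridge_center (a point): centre of the test cartridge, an upright white plastic block 56 (x) by 34 (y) by 44 mm high with a grey band round its foot and a small round window on top; half-way up, 22 mm above what it stands on. 60 to 130 g. Either end may go first
- tube_rack: black rack 120 by 76 mm, with tubes 90 mm high; origin at the centre of its underside; leave alone
- meter: white hand-held meter 120 by 68 by 26 mm, origin at the centre of its underside; leave alone
- tape: blue tape dispenser 70 by 34 by 61 mm, origin at the centre of its underside; leave alone
- lancet_box: box 90 by 60 by 70 mm, origin at the centre of its underside; leave alone
Mind the look-alikes: they are no part of the job. What is shaped like the part that bears cartridge_center but yellow is not meant. What is shaped like the reader but purple is not meant.

How it is judged:
On the way, in this order (a step that is already met when the one before it is completed fails the run):
1. the blade levers the cover up (value of joint cover above 0.35 rad and contact force between blade and cover above 0.05 N), for 0.1 s.
2. the cover lies back open (value of joint cover above 1.85 rad), for 0.2 s.
3. the blade lies on the desk, let go (height (world z) of blade_grip below 0.018 m and height (world z) of blade_tip below 0.022 m and contact force between the fingers and blade below 0.1 N), for 0.2 s.
At the end, for the whole second after the job is handed in: Cover open over 1.85 rad; blade let go, flat on the desk; cartridge upright on the stage (height 3 mm, tilt 0.05 rad), square to the reader within 0.045 rad, within 2.5 mm of both fences, pressing on each with over 1 N, still and held by the fingers (over 1 N) (all of step 3 and value of joint cover above 1.85 rad and z of cartridge_center in the frame of stage_corner between 0.019 and 0.0245 m and angle between cartridge_center's own z axis and vertical below 0.05 rad and angle between the x axis of cartridge_center and the x axis of reader, either way round below 0.045 rad and x of cartridge_center in the frame of stage_corner above -0.0305 m and y of cartridge_center in the frame of stage_corner below 0.0195 m and contact force between cartridge and fence_end above 1 N and contact force between cartridge and fence_side above 1 N and contact force between the fingers and cartridge above 1 N and linear speed of cartridge below 0.01 m/s); the arm keeps its last pose, push and grip.
It fails at once if the robot touches the cover itself (contact force between any of the fingers, the arm and cover above 0.5 N).
It fails at once if a bystander is disturbed (distance of any of tube_rack, meter, tape, lancet_box from where it was at the start of the episode above 0.02 m).
It also fails if it takes over 72 s, if anything falls off the work surface, if the arm or the gripper's body presses on something with over 40 N, if the wrist force passes 120 N, or if a joint passes its speed limit or range.

## Working session

There is one attempt and no reset: what is moved stays moved. The work goes in short steps, Python scripts to look and compute and a tool call to move; the robot and the scene stay as the last step left them, time stands still between calls to the robot, and variables do not carry over. Pictures are saved under pics/ and viewed, at most 10 in all, crops included, and the job is handed in when it is done.

Besides the shell and the picture viewer there is one more tool, called after "Emit:" in YAML: its name, and indented under it one key for each argument. move_arm: Moves the arm, as the interface text tells. Scaled input: -1 to 1 covers 80 cm each way for a shift and 120 degrees each way for a turn. Its arguments: {"type":"object","properties":{"deltas":{"type":"array","items":{"type":"array","items":{"type":"array","items":{"type":"number","minimum":-1,"maximum":1}}}},"squeeze":{"type":"number"}},"required":["deltas"]}

```bash
ls; mkdir -p pics; cat > h.py <<'E'
import numpy as np, cv2
from rig import manip
def cam(n):
    p=manip.camera_params(n); K=np.array([[p['fx'],0,p['cx']],[0,p['fy'],p['cy']],[0,0,1.]]); return p,K,np.array(p['dist'],float)
def save(n,f):
    im=manip.get_image(n); cv2.imwrite('pics/'+f,im[:,:,::-1]); return im
def pose(n):
    p,K,d=cam(n)
    return np.array(p['R']),np.array(p['t']),K,d
def plane(n,px,z):
    R,t,K,d=pose(n)
    u=cv2.undistortPoints(np.array(px,float).reshape(-1,1,2),K,d).reshape(-1,2)
    r=np.c_[u,np.ones(len(u))]@R; c=-R.T@t
    return c+r*((z-c[2])/r[:,2])[:,None]
def proj(n,X):
    R,t,K,d=pose(n)
    return cv2.projectPoints(np.array(X,float).reshape(-1,1,3),cv2.Rodrigues(R)[0],t,K,d)[0].reshape(-1,2)
E
python3 - <<'E'
from h import *
a=save('top','top0.png'); b=save('side','side0.png')
for n in('top','side'):
    R,t,K,d=pose(n); print(n,-R.T@t,R[2],K[0,0],d)
print(manip.camera_params('wrist')['tool_from_camera'])
s=manip.get_state();print(s)
E
```

```text
pics
top [ 0.3199926  -0.00896569  1.16120206] [ 0.19150815  0.004771   -0.98147943] 417.44079125959377 [-0.08300152  0.          0.          0.          0.        ]
side [0.37951917 0.65339877 0.78016685] [ 0.15193271 -0.67476038 -0.72222911] 418.4328107557266 [-0.01247086  0.          0.          0.          0.        ]
[[ 7.96266239e-05 -9.54905183e-01 -2.96910906e-01  7.48204078e-02]
 [ 9.99999974e-01  1.32552880e-05  2.25552775e-04 -2.08977919e-04]
 [-2.11445874e-04 -2.96910916e-01  9.54905159e-01 -1.35977340e-01]
 [ 0.00000000e+00  0.00000000e+00  0.00000000e+00  1.00000000e+00]]
{'clock': 0.1, 'qpos': array([ 1.14102155e+00,  2.76550134e-01,  1.50599948e+00,  5.21577422e-06,
        1.36070600e+00, -1.20997516e-01]), 'qd': array([ 1.51935896e-04, -1.54206908e-03, -3.15600828e-03,  2.98594149e-04,
       -9.15785707e-05,  7.42768053e-05]), 'effort': array([ 5.54532689e-04, -4.17705989e+01, -2.46403867e+01, -2.12742539e-04,
        5.77515224e-03,  1.01777488e-05]), 'position': array([0.17455062, 0.54738976, 0.23851853]), 'ee_rot': array([-2.28549028e-04,  1.53776518e-01,  9.88105304e-01, -7.99457286e-04]), 'contact_force': array([0.37829196, 0.00501157, 0.04972597]), 'moment': array([-0.04483543,  0.02107985,  0.0392651 ]), 'gripper_force': 0.0, 'width': 0.08562790719355806}
```

View pics/top0.png

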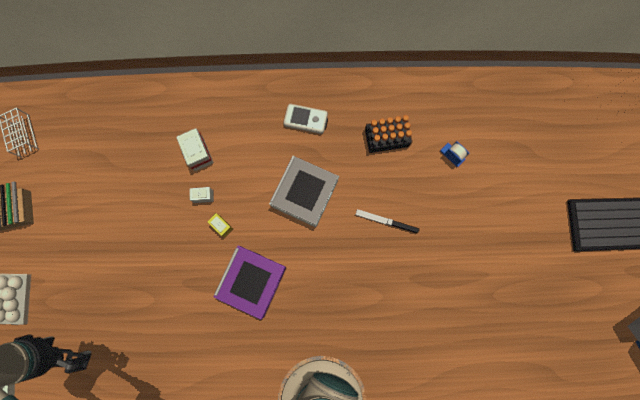

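View pics/side0.png

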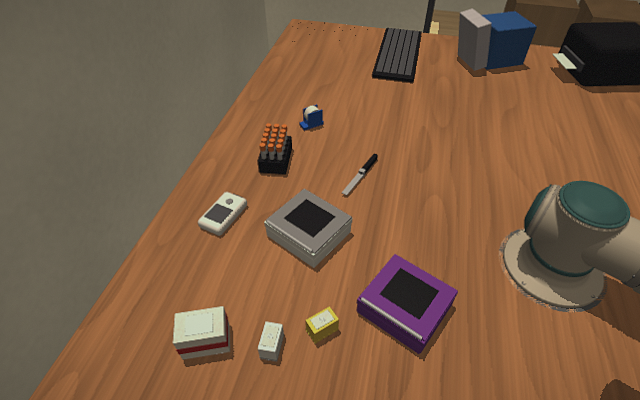

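```bash
python3 - <<'E'
from h import *
a=cv2.imread('pics/top0.png');b=cv2.imread('pics/side0.png')
z=lambda i,y,x,h,w,s:cv2.resize(i[y:y+h,x:x+w],None,fx=s,fy=s,interpolation=cv2.INTER_CUBIC)
m=np.zeros((600,800,3),np.uint8)
m[:300,:500]=z(a,145,180,60*1,100,5)
m[:300,500:]=z(a,150,262,85,85,300/85)
m[300:,:400]=z(b,180,255,90,120,400/120)
m[300:,400:]=z(b,300,230,60,80,5) if 0 else z(b,145,335,60,80,5)
cv2.imwrite('pics/crop1.png',m)
E
```

```text
(no output)
```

View pics/crop1.png

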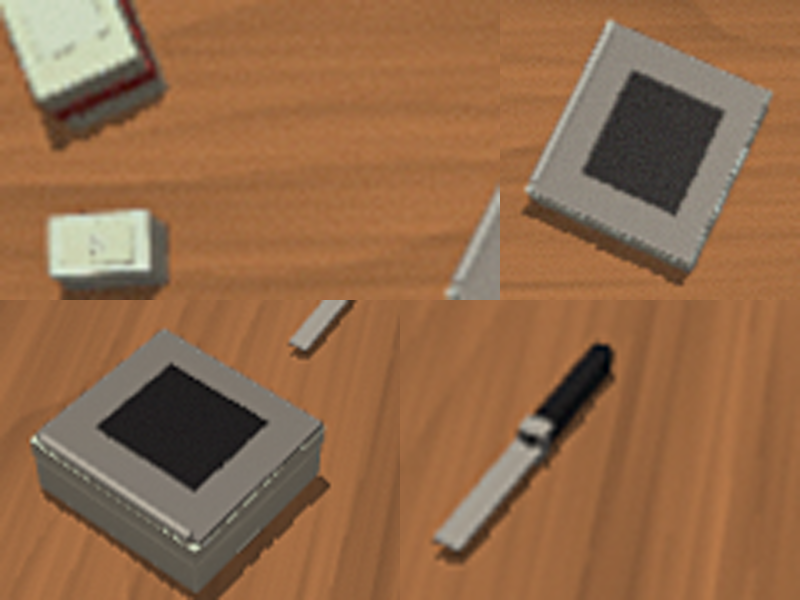

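The top image shows these candidates:
- **Reader:** grey at (305,191) is the one I want; purple at (250,283) is the look-alike.
- **Cartridge:** white at (200,195) is the one I want; yellow at (219,225) is the look-alike. The lancet box at (193,148) and the meter at (305,119) are also white.
- **Blade:** at (388,221), with its tip at (357,212).

In the close crop, the grey reader has its hinge strip on the left edge. Its slot side therefore faces the blade. Next I'll measure.

```bash
cat > m.py <<'E'
from h import *
def comp(n,im,roi,mask):
    x,y,w,h=roi; m=np.zeros(mask.shape,np.uint8); m[y:y+h,x:x+w]=mask[y:y+h,x:x+w]*255
    m=cv2.morphologyEx(m,cv2.MORPH_CLOSE,np.ones((3,3)))
    return max(cv2.findContours(m,0,cv2.CHAIN_APPROX_NONE)[0],key=cv2.contourArea)
def quad(P): # min area rect in plane
    c,s,a=cv2.minAreaRect((P[:,:2]*1000).astype(np.float32)); b=cv2.boxPoints((c,s,a))
    e=b[1]-b[0]; f=b[2]-b[1]; 
    return np.round(c,1),np.round([np.linalg.norm(e),np.degrees(np.arctan2(e[1],e[0])),np.linalg.norm(f),np.degrees(np.arctan2(f[1],f[0]))],1)
E
python3 - <<'E'
from m import *
for n,rois in (('top',{'reader':((262,145,85,90),.056),'cart':((186,183,28,26),.044),'steel':((350,203,50,30),.010),'handle':((385,212,40,26),.02)}),('side',{'steel':((338,160,40,40),.010),'handle':((352,145,32,38),.02)})):
    im=cv2.imread(f'pics/{n}0.png'); hsv=cv2.cvtColor(im,cv2.COLOR_BGR2HSV); S,V=hsv[:,:,1].astype(int),hsv[:,:,2]
    for k,(roi,z) in rois.items():
        if k=='handle': m=(V<50)
        elif k=='reader': m=(S<60)
        elif k=='cart': m=(S<60)&(V>170)
        else: m=(S<70)&(V>90)
        c=comp(n,im,roi,m); P=plane(n,c.reshape(-1,2),z)
        print(n,k,cv2.contourArea(c),*quad(P),'px',cv2.approxPolyDP(c,3,True).reshape(-1,2).tolist())
E
```

```text
top reader 2780.5 [556.6  36.2] [152.8 -26.1 142.3  63.9] px [[292, 156], [269, 203], [315, 226], [338, 176]]
top cart 204.5 [558.1 325. ] [ 53.3 -87.7  33.    2.3] px [[209, 187], [191, 188], [190, 199], [209, 198]]
top steel 189.0 [ 485.8 -155.7] [ 17.9 -18.3 104.5  71.7] px [[356, 211], [356, 215], [392, 222]]
top handle 37.5 [ 454.4 -238.1] [ 13.  -17.   71.2  73. ] px [[392, 224], [417, 231]]
side steel 147.5 [ 484.  -157.5] [ 18.  -17.1 112.9  72.9] px [[364, 169], [359, 170], [343, 193], [348, 193]]
side handle 93.0 [ 454.8 -227.8] [ 18.4 -18.5  86.9  71.5] px [[376, 154], [363, 166], [365, 173]]
```

```bash
cat >> h.py <<'E'
from scipy.spatial.transform import Rotation as Ro
def rot(s): q=s['ee_rot']; return Ro.from_quat([q[1],q[2],q[3],q[0]]).as_matrix()
def st(): 
    s=manip.get_state(); R=rot(s); return s,R,np.degrees(np.arctan2(R[1,0],R[0,0]))
def go(p,yaw):
    s,R,y=st(); d=R.T@(np.array(p)-s['position'])
    print('at',s['position'].round(4),'yaw',round(y,2),'-> deltas',(d/.8).round(4),'twist',round(-((yaw-y+180)%360-180)/120,4))
def wplane(px,z,save_as=None):
    pass
def wcam():
    s,R,_=st(); p,K,d=cam('wrist'); T=np.array(p['tool_from_camera'])
    return R@T[:3,:3], s['position']+R@T[:3,3],K,d
def wpl(W,px,z):
    Rw,c,K,d=W; u=cv2.undistortPoints(np.array(px,float).reshape(-1,1,2),K,d).reshape(-1,2)
    r=np.c_[u,np.ones(len(u))]@Rw.T
    return c+r*((z-c[2])/r[:,2])[:,None]
E
python3 -c "
from h import *
go([.4665,-.2165,.2],72.5)"
```

```text
at [0.1746 0.5474 0.2385] yaw 162.31 -> deltas [-0.6379 -0.7987  0.0493] twist 0.7484
```

Emit:
move_arm:
  deltas:
    - [[-0.638,-0.799,0.0,0.748,-1],[-0.638,-0.799,0.0,0.748,-1],[-0.638,-0.799,0.0,0.748,-1],[-0.638,-0.799,0.0,0.748,-1],[-0.638,-0.799,0.0,0.748,-1],[-0.638,-0.799,0.0,0.748,-1],[-0.638,-0.799,0.0,0.748,-1],[-0.638,-0.799,0.0,0.748,-1],[-0.638,-0.799,0.0,0.748,-1],[-0.638,-0.799,0.0,0.748,-1],[-0.638,-0.799,0.0,0.748,-1],[-0.638,-0.799,0.0,0.748,-1]]

```text
clock: 1.3
position: [0.389, -0.0146, 0.2393]
ee_rot: [-0.0, 0.807, 0.591, 0.0]
contact_force: [1.7, 0.3, -0.0]
width: 0.0851
gripper_force: 0.0
```

```bash
python3 -c "
from h import *
go([.4665,-.2165,.2],72.5)"
```

```text
at [ 0.389  -0.0146  0.2393] yaw 72.44 -> deltas [-0.2114  0.1685  0.0491] twist -0.0005
```

Emit:
move_arm:
  deltas:
    - [[-0.211,0.168,0.049,0,-1],[-0.211,0.168,0.049,0,-1],[-0.211,0.168,0.049,0,-1],[-0.211,0.168,0.049,0,-1],[-0.211,0.168,0.049,0,-1],[-0.211,0.168,0.049,0,-1],[-0.211,0.168,0.049,0,-1],[-0.211,0.168,0.049,0,-1]]

```text
clock: 2.1
position: [0.4658, -0.2123, 0.2003]
ee_rot: [-0.001, 0.806, 0.592, 0.0]
contact_force: [-0.3, 0.3, 1.3]
width: 0.0855
gripper_force: 0.0
```

```bash
python3 - <<'E'
from h import *
go([.4665,-.2165,.2],72.5)
W=wcam(); save('wrist','w1.png')
print([wpl(W,[p],.01).round(3).tolist() for p in [(0,0),(639,0),(320,399)]])
E
```

```text
at [ 0.4658 -0.2123  0.2003] yaw 72.62 -> deltas [-0.0048  0.0024  0.0003] twist 0.001
[[[0.215, 0.049, 0.01]], [[0.818, -0.14, 0.01]], [[0.366, -0.528, 0.01]]]
```

View pics/w1.png

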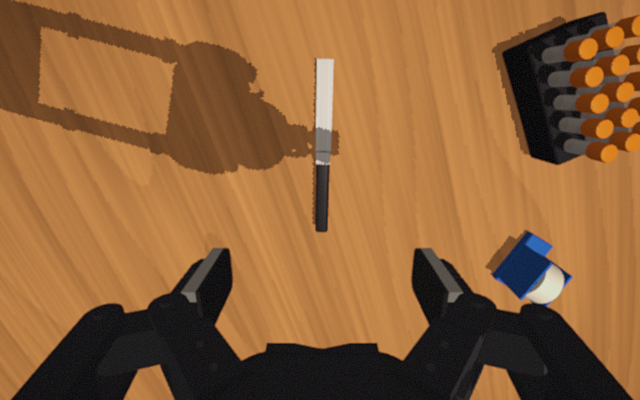

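The wrist view shows the blade tip at (325,58), the steel/handle joint at (321,163) and the handle's back end at (321,231). The tape is at (532,270), to the right.

```bash
python3 - <<'E'
from h import *
W=wcam()
tip=wpl(W,[(325,58)],.011)[0]; j=wpl(W,[(321,164)],.011)[0]; e=wpl(W,[(321,231)],.018)[0]; em=wpl(W,[(321,231)],.01)[0]
v=(tip-j)[:2]; print(tip,j,e,np.linalg.norm(v),np.degrees(np.arctan2(*v[::-1])),np.linalg.norm((j-e)[:2]))
w=(tip-e)[:2]; yaw=np.degrees(np.arctan2(*w[::-1])); u=w/np.linalg.norm(w); print(yaw,np.linalg.norm(w)); 
g=tip[:2]-115*u*1e-3; print('grip from tip',g,'from end',e[:2]+.065*u)
for t in ((.4665,-.2165),g): go([*t,.011],yaw)
E
```

```text
[ 0.50369311 -0.10629128  0.011     ] [ 0.46851282 -0.20560381  0.011     ] [ 0.44624112 -0.27674321  0.018     ] 0.10535952951833759 70.49391251177832 0.07454424433757718
71.37325962430667 0.17987382695930226
grip from tip [ 0.46696192 -0.21526751] from end [ 0.46700222 -0.21514795]
at [ 0.466  -0.2123  0.2005] yaw 72.64 -> deltas [-0.005   0.0022  0.2368] twist 0.0105
at [ 0.466  -0.2123  0.2005] yaw 72.64 -> deltas [-0.0034  0.0023  0.2368] twist 0.0105
```

Emit:
move_arm:
  deltas:
    - [[-0.0034,0.0023,0.05,0.01,-1],[-0.0034,0.0023,0.1,0.01,-1],[-0.0034,0.0023,0.15,0.01,-0.4],[-0.0034,0.0023,0.2,0.01,0],[-0.0034,0.0023,0.22,0.01,0.3],[-0.0034,0.0023,0.236,0.01,0.3],[-0.0034,0.0023,0.236,0.01,0.3],[-0.0034,0.0023,0.236,0.01,0.3]]
  squeeze: 100

```text
clock: 2.95
position: [0.4678, -0.2164, 0.012]
ee_rot: [0.0, 0.812, 0.584, 0.0]
contact_force: [-0.2, -0.1, 0.7]
width: 0.0296
gripper_force: 0.0
```

Emit:
move_arm:
  deltas:
    - [[0,0,0,0,1],[0,0,0,0,1],[0,0,0,0,1],[0,0,0,0,1],[0,0,0,0,1],[0,0,0,0,1],[0,0,0,0,1],[0,0,0,0,1]]

```text
clock: 3.75
position: [0.4682, -0.2172, 0.0129]
ee_rot: [0.001, 0.812, 0.583, 0.001]
contact_force: [0.4, 1.6, 5.8]
width: 0.0115
gripper_force: 98.6
```

```bash
python3 - <<'E'
from h import *
c=np.array([.5566,.0362]);a=np.radians(64);x=np.array([np.cos(a),np.sin(a)])
# tip 25 mm before the mouth, then 
s,R,y=st(); print(y)
for d,z in((-95,.047),(-45,.047)): go([*(c+x*(d-115)/1000),z],64)
E
```

```text
71.33459778424073
at [ 0.4682 -0.2172  0.0129] yaw 71.33 -> deltas [ 0.075  -0.0301 -0.0427] twist 0.0611
at [ 0.4682 -0.2172  0.0129] yaw 71.33 -> deltas [ 0.137  -0.0221 -0.0427] twist 0.0611
```

Emit:
move_arm:
  deltas:
    - [[0,0,-0.02,0,1],[0,0,-0.045,0,1],[0.03,-0.015,-0.045,0.061,1],[0.05,-0.03,-0.045,0.061,1],[0.075,-0.03,-0.045,0.061,1],[0.075,-0.03,-0.045,0.061,1],[0.075,-0.03,-0.045,0.061,1],[0.075,-0.03,-0.045,0.061,1]]

```text
clock: 4.55
position: [0.4639, -0.153, 0.0472]
ee_rot: [0.0, 0.848, 0.531, -0.0]
contact_force: [0.6, -0.3, -0.4]
width: 0.0116
gripper_force: 97.8
```

```bash
python3 - <<'E'
from h import *
s,R,y=st();print(s['position'],y)
W=wcam(); a=save('wrist','w2.png'); b=save('side','s2.png'); t=save('top','t2.png')
X=s['position']+R@[.115,0,.003]
print('expected tip',X,proj('side',[X]),proj('top',[X]))
z=lambda i,y,x,h,w,k:cv2.resize(i[y:y+h,x:x+w],None,fx=k,fy=k,interpolation=cv2.INTER_CUBIC)
m=np.zeros((600,800,3),np.uint8)
m[:250,:400]=cv2.resize(a,(400,250)); m[:300,400:]=z(t,150,300,75,100,4); m[300:,:]=z(b,160,265,75*1,100*2,4)[:300,:800]
cv2.imwrite('pics/crop2.png',m[:,:,::-1])
E
```

```text
[ 0.46386161 -0.15295051  0.04723256] 64.09505330533753
expected tip [ 0.51410273 -0.04950674  0.04419671] [[335.12301398 198.19360404]] [[335.80553096 205.86423511]]
```

View pics/crop2.png

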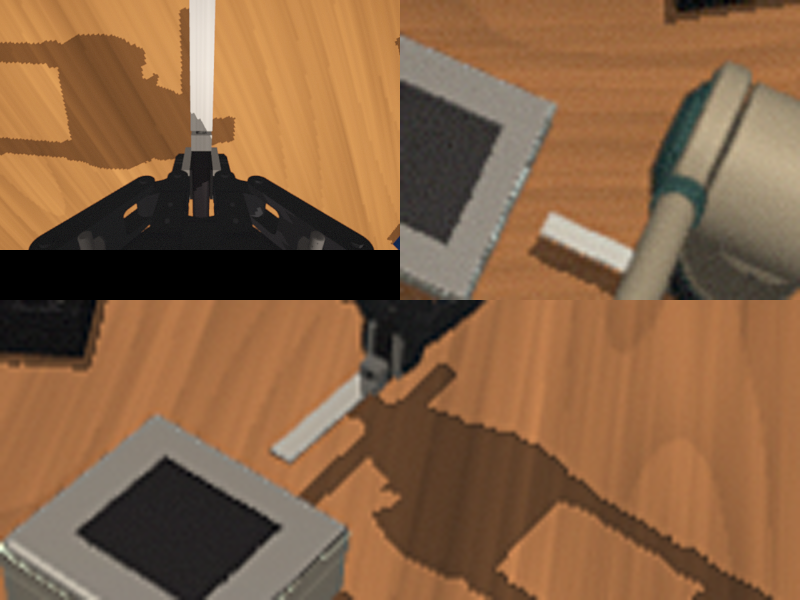

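The wrist view shows the blade straight in the grip. In the side picture its tip is at (336,198.5), and in the top picture at (337,207), both within 2 mm of what I expected. The slot edge is just ahead, so I'll insert now.

Emit:
move_arm:
  deltas:
    - [[0.0,0,-0.0023,0,1],[0.015,0,-0.0023,0,1],[0.03,0,-0.0023,0,1],[0.045,0,-0.0023,0,1],[0.0625,0,-0.0023,0,1],[0.0625,0,-0.0023,0,1],[0.0625,0,-0.0023,0,1]]

```text
clock: 5.4
position: [0.486, -0.107, 0.0491]
ee_rot: [-0.0, 0.847, 0.531, -0.0]
contact_force: [-0.9, -0.8, -0.6]
width: 0.0115
gripper_force: 97.8
```

```bash
python3 - <<'E'
from h import *
c=np.array([.5566,.0362]);a=np.radians(64);x=np.array([np.cos(a),np.sin(a)])
s,R,y=st(); p=s['position']; tip=p+R@[.115,0,.003]
print(p,y,s['contact_force'],'tip reader x,z',(tip[:2]-c)@x,tip[2])
# path: tip on circle around hinge (66,55), s along cover, underside 4mm below
for th in np.arange(0,2.0,.15):
    S=.111; h=-.004-.00125
    X=.066-S*np.cos(th)-h*0+(-h)*(-np.sin(th))*-1*-1; Z=.055+S*np.sin(th)+h*np.cos(th)
    print(round(th,2),'dx %.4f dz %.4f'%((X-(tip[:2]-c)@x)/.8,-(Z-tip[2])/.8), round(X,3),round(Z,3))
E
```

```text
[ 0.48596578 -0.106983    0.04905103] 64.13249899139798 [-0.88902572 -0.80415775 -0.58800993] tip reader x,z -0.04465706657865179 0.046023180891313034
0.0 dx -0.0004 dz -0.0047 -0.045 0.05
0.15 dx 0.0001 dz -0.0255 -0.045 0.066
0.3 dx 0.0038 dz -0.0460 -0.042 0.083
0.45 dx 0.0105 dz -0.0657 -0.036 0.099
0.6 dx 0.0201 dz -0.0841 -0.029 0.113
0.75 dx 0.0323 dz -0.1010 -0.019 0.127
0.9 dx 0.0469 dz -0.1158 -0.007 0.139
1.05 dx 0.0636 dz -0.1283 0.006 0.149
1.2 dx 0.0819 dz -0.1382 0.021 0.157
1.35 dx 0.1015 dz -0.1452 0.037 0.162
1.5 dx 0.1220 dz -0.1492 0.053 0.165
1.65 dx 0.1428 dz -0.1501 0.07 0.166
1.8 dx 0.1635 dz -0.1478 0.086 0.164
1.95 dx 0.1836 dz -0.1425 0.102 0.16
```

Emit:
move_arm:
  deltas:
    - [[0,0,-0.008,0,1],[0,0,-0.016,0,1],[0,0,-0.026,0,1],[0.002,0,-0.036,0,1],[0.004,0,-0.046,0,1],[0.007,0,-0.056,0,1],[0.011,0,-0.066,0,1],[0.015,0,-0.075,0,1],[0.02,0,-0.084,0,1],[0.02,0,-0.084,0,1],[0.02,0,-0.084,0,1]]

```text
clock: 6.5
position: [0.4931, -0.0931, 0.1165]
ee_rot: [0.0, 0.848, 0.53, 0.0]
contact_force: [-0.0, -0.6, -1.3]
width: 0.0113
gripper_force: 97.8
```

```bash
python3 - <<'E'
from h import *
s,R,y=st(); print(s['contact_force'],s['moment'],s['position'],y)
b=save('side','s3.png'); t=save('top','t3.png')
z=lambda i,y,x,h,w,k:cv2.resize(i[y:y+h,x:x+w],None,fx=k,fy=k,interpolation=cv2.INTER_CUBIC)
cv2.imwrite('pics/crop3.png',np.hstack([z(b,120,240,150,150,2.6),z(t,120,250,150,150,2.6)])[:,:,::-1])
E
```

```text
[-0.01641801 -0.64286194 -1.26978103] [-0.11117032  0.00087143 -0.03178315] [ 0.49314245 -0.09307707  0.11649194] 64.04335817475359
```

View pics/crop3.png

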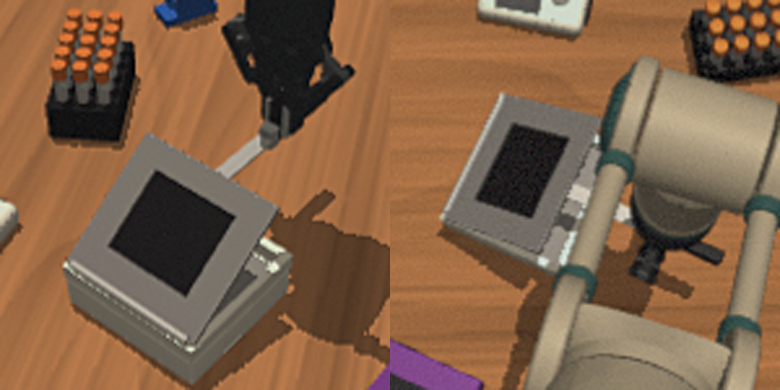

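The cover is up at about 0.6 rad on the blade, and the gripper is well clear of it. I'll continue the arc.

Emit:
move_arm:
  deltas:
    - [[0.008,0,-0.011,0,1],[0.016,0,-0.021,0,1],[0.026,0,-0.031,0,1],[0.035,0,-0.038,0,1],[0.045,0,-0.045,0,1],[0.055,0,-0.051,0,1],[0.065,0,-0.056,0,1],[0.075,0,-0.06,0,1],[0.085,0,-0.063,0,1],[0.095,0,-0.065,0,1],[0.105,0,-0.066,0,1],[0.115,0,-0.066,0,1]]

```text
clock: 7.8
position: [0.5334, -0.0099, 0.1691]
ee_rot: [-0.0, 0.848, 0.53, 0.0]
contact_force: [-0.6, -0.0, -0.0]
width: 0.0116
gripper_force: 97.9
```

Emit:
move_arm:
  deltas:
    - [[0.01,0,0,0,1],[0.02,0,0,0,1],[0.03,0,0.002,0,1],[0.04,0,0.003,0,1],[0.05,0,0.004,0,1],[0.05,0,0.004,0,1],[0.05,0,0.004,0,1],[0.05,0,0.004,0,1]]

```text
clock: 8.6
position: [0.5505, 0.0252, 0.1659]
ee_rot: [-0.0, 0.848, 0.53, -0.0]
contact_force: [-0.4, -0.0, -0.8]
width: 0.0111
gripper_force: 104.6
```

```bash
python3 - <<'E'
from h import *
s,R,y=st(); print(s['contact_force'],s['position'],y)
b=save('side','s4.png'); t=save('top','t4.png')
z=lambda i,y,x,h,w,k:cv2.resize(i[y:y+h,x:x+w],None,fx=k,fy=k,interpolation=cv2.INTER_CUBIC)
cv2.imwrite('pics/crop4.png',np.hstack([z(b,120,230,150,150,2.6),z(t,120,230,150,150,2.6)])[:,:,::-1])
E
```

```text
[-0.38451197 -0.00930939 -0.80858175] [0.55049845 0.0252352  0.16592385] 64.02300744222737
```

View pics/crop4.png

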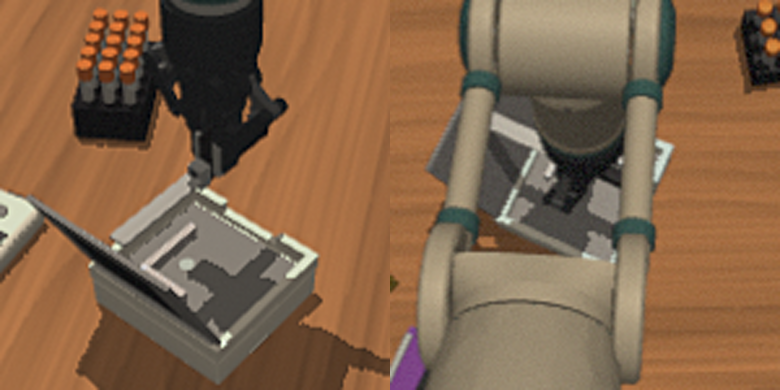

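The cover lies fully back. The stage and its fences are visible, with the L corner near (190,240) in the left half of the crop. I'll retreat and lay the blade back where it came from.

Emit:
move_arm:
  deltas:
    - [[-0.04,0,0,0,1],[-0.09,0,0,0,1],[-0.14,0,0,0,1],[-0.19,0,0,0,1],[-0.24,0,0,0,1],[-0.29,0,0,0,1],[-0.32,0,0,0,1],[-0.32,0,0,0,1]]

```text
clock: 9.5
position: [0.4373, -0.2076, 0.1662]
ee_rot: [0.001, 0.849, 0.528, -0.0]
contact_force: [0.3, 1.2, -0.2]
width: 0.0112
gripper_force: 104.6
```

```bash
python3 - <<'E'
from h import *
go([.4682,-.2172,.0135],64)
E
```

```text
at [ 0.4373 -0.2076  0.1662] yaw 63.78 -> deltas [0.0065 0.0399 0.1908] twist -0.0018
```

Emit:
move_arm:
  deltas:
    - [[0,0,0.05,0,1],[0,0,0.1,0,1],[0,0,0.14,0,1],[0,0,0.17,0,1],[0,0,0.18,0,1],[0,0,0.188,0,1],[0,0,0.1905,0,1],[0,0,0.1905,0,1]]

```text
clock: 10.3
position: [0.4393, -0.205, 0.0142]
ee_rot: [0.001, 0.848, 0.53, 0.0]
contact_force: [-0.0, 0.2, -0.7]
width: 0.0113
gripper_force: 104.6
```

Emit:
move_arm:
  deltas:
    - [[0,0,0,0,0.3],[0,0,0,0,0.3],[0,0,0,0,0.3],[0,0,0,0,0.3],[0,0,-0.02,0,0.0],[0,0,-0.06,0,-0.3],[0,0,-0.11,0,-0.6],[0,0,-0.17,0,-1],[0,0,-0.23,0,-1],[0,0,-0.25,0,-1],[0,0,-0.25,0,-1]]

```text
clock: 11.4
position: [0.4401, -0.2057, 0.2167]
ee_rot: [0.003, 0.848, 0.53, 0.002]
contact_force: [-0.6, -0.8, -0.1]
width: 0.0852
gripper_force: 0.0
```

```bash
python3 - <<'E'
from h import *
s,R,y=st(); print(s['contact_force'],s['position'],y)
W=wcam(); a=save('wrist','w5.png')
hsv=cv2.cvtColor(a[:,:,::-1].copy(),cv2.COLOR_BGR2HSV)
go([.50,.27,.22],90)
go([.50,.30,.22],90)
E
```

```text
[-0.6378878  -0.81756825 -0.09655998] [ 0.44011049 -0.20574729  0.2167283 ] 64.02632019574993
at [ 0.4388 -0.2049  0.2144] yaw 64.03 -> deltas [ 0.5672 -0.1912 -0.0076] twist -0.2165
at [ 0.4388 -0.2049  0.2144] yaw 64.03 -> deltas [ 0.6009 -0.2077 -0.0077] twist -0.2165
```

View pics/w5.png

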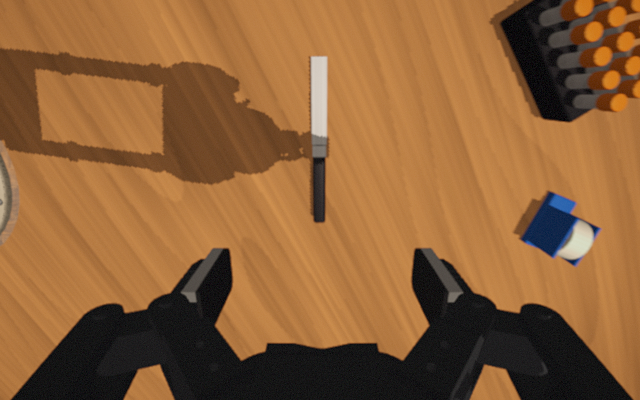

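The blade lies flat on the desk, with its tip at (319,57) and its end at (320,221). Next I'll go to the cartridge, passing high over the cover.

```bash
python3 - <<'E'
from h import *
go([.558,.325,.30],92.3)
E
```

```text
at [ 0.4388 -0.2049  0.2144] yaw 64.03 -> deltas [ 0.6607 -0.1559 -0.1075] twist -0.2356
```

Emit:
move_arm:
  deltas:
    - [[0,0,-0.0625,0,-1],[0,0,-0.1075,-0.06,-1],[0.661,-0.156,-0.1075,-0.2356,-1],[0.661,-0.156,-0.1075,-0.2356,-1],[0.661,-0.156,-0.1075,-0.2356,-1],[0.661,-0.156,-0.1075,-0.2356,-1],[0.661,-0.156,-0.1075,-0.2356,-1],[0.661,-0.156,-0.1075,-0.2356,-1],[0.661,-0.156,-0.1075,-0.2356,-1],[0.661,-0.156,-0.1075,-0.2356,-1],[0.661,-0.156,-0.1075,-0.2356,-1],[0.661,-0.156,-0.1075,-0.2356,-1]]

```text
clock: 12.65
position: [0.5476, 0.2848, 0.2964]
ee_rot: [-0.001, 0.693, 0.721, -0.002]
contact_force: [-0.2, -0.4, -0.1]
width: 0.0856
gripper_force: 0.0
```

```bash
python3 - <<'E'
from h import *
go([.558,.325,.22],92.3)
E
```

```text
at [0.5476 0.2848 0.2964] yaw 92.31 -> deltas [0.0499 0.0154 0.0954] twist 0.0001
```

Emit:
move_arm:
  deltas:
    - [[0.05,0.015,0.095,0,-1],[0.05,0.015,0.095,0,-1],[0.05,0.015,0.095,0,-1],[0.05,0.015,0.095,0,-1],[0.05,0.015,0.095,0,-1]]

```text
clock: 13.15
position: [0.5593, 0.3228, 0.2244]
ee_rot: [0.0, 0.693, 0.721, 0.0]
contact_force: [-0.1, -0.1, 0.6]
width: 0.0851
gripper_force: 0.0
```

```bash
python3 - <<'E'
from m import *
W=wcam(); a=save('wrist','w6.png'); t=save('top','t6.png')
hsv=cv2.cvtColor(a[:,:,::-1].copy(),cv2.COLOR_BGR2HSV); S,V=hsv[:,:,1].astype(int),hsv[:,:,2]
c=comp('wrist',a,(200,60,240,190),(S<60)&(V>170))
print(cv2.contourArea(c),cv2.approxPolyDP(c,3,True).reshape(-1,2).tolist(),quad(wpl(W,c.reshape(-1,2),.044)))
go([.558,.325,.22],92.3)
z=lambda i,y,x,h,w,k:cv2.resize(i[y:y+h,x:x+w],None,fx=k,fy=k,interpolation=cv2.INTER_CUBIC)
m=np.zeros((600,800,3),np.uint8)
m[:300,:480]=cv2.resize(a,(480,300)); m[300:,:]=z(t,140,220,60,160,5)
cv2.imwrite('pics/crop6.png',m[:,:,::-1])
E
```

```text
1810.0 [[439, 134], [402, 148], [419, 204], [439, 197]] (array([672.1, 329. ]), array([ 65.7, -66.8,  40.9,  23.2], dtype=float32))
at [0.5596 0.3228 0.2254] yaw 92.23 -> deltas [ 0.0029 -0.0019  0.0068] twist -0.0006
```

View pics/crop6.png

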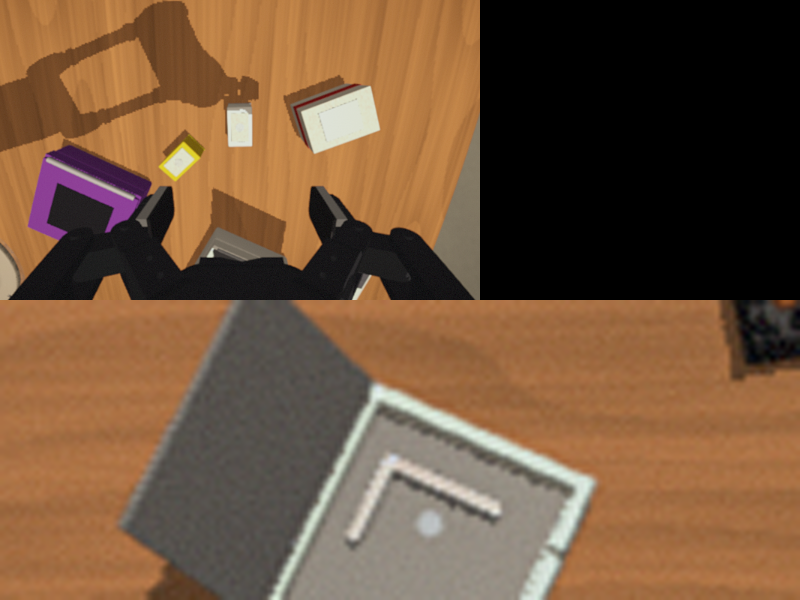

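The cartridge sits at about (320,167) in the wrist view, with the yellow look-alike separate from it. In the top view the fence L has its inner corner near (299,175).

```bash
python3 - <<'E'
from m import *
W=wcam(); a=cv2.imread('pics/w6.png'); t=cv2.imread('pics/t6.png')
hsv=cv2.cvtColor(a,cv2.COLOR_BGR2HSV); S,V=hsv[:,:,1].astype(int),hsv[:,:,2]
c=comp('wrist',a,(290,130,60,75),(S<60)&(V>170))
cc,q=quad(wpl(W,c.reshape(-1,2),.044)); print('cart',cv2.contourArea(c),cv2.boundingRect(c),cc,q)
# fences: bright pixels inside the stage
g=cv2.resize(t,None,fx=4,fy=4,interpolation=cv2.INTER_CUBIC); V=g.max(2)
C=np.array([.5566,.0362])
for th in (175,190,205):
    n,l,s,ce=cv2.connectedComponentsWithStats((V[660:1000,1130:1300]>th).astype(np.uint8))
    for i in range(1,n):
        if s[i,4]<150: continue
        ys,xs=np.where(l==i); px=(np.c_[xs+1130,ys+660]+.5)/4-.5
        bx=(px.min(0).round(1),px.max(0).round(1))
        P=(plane('top',px,.047)[:,:2]-C)*1000
        r=[]
        for ang in (63,64,65):
            A=np.radians(ang); x=P@[np.cos(A),np.sin(A)]; y=P@[-np.sin(A),np.cos(A)]
            r.append((ang,*np.percentile(x,[1,99]).round(1),*np.percentile(y,[1,99]).round(1)))
        print(th,s[i,4],bx,r[1])
        # line fits of each arm
        A=np.radians(64); x=P@[np.cos(A),np.sin(A)]; y=P@[-np.sin(A),np.cos(A)]
        m=x<28; k=(y>-28)
        if m.sum()>60 and k.sum()>60 and th==190:
            f=np.polyfit(x[m],y[m],1); h=np.polyfit(y[k],x[k],1)
            print('side arm: y mean',y[m].mean(),'ang',np.degrees(f[0]),'| end arm x mean',x[k].mean(),'ang',-np.degrees(h[0]))
            print('side width',np.percentile(y[m]-np.polyval(f,x[m]),[3,97]),np.percentile(x[k]-np.polyval(h,y[k]),[3,97]))
E
```

```text
cart 1476.0 (303, 145, 33, 51) [558.4 324.2] [ 53.5 -87.   33.4   3. ]
175 534 (array([282.1, 164.6]), array([292.4, 185.4])) (64, np.float64(60.8), np.float64(65.2), np.float64(-53.1), np.float64(8.5))
175 775 (array([307.1, 164.6]), array([324.4, 172.1])) (64, np.float64(-26.9), np.float64(20.9), np.float64(-80.7), np.float64(-71.1))
175 1588 (array([288.9, 170.4]), array([319.6, 187.1])) (64, np.float64(-26.1), np.float64(43.3), np.float64(-45.6), np.float64(4.8))
175 241 (array([303.4, 182.1]), array([307.6, 186.4])) (64, np.float64(-1.4), np.float64(9.6), np.float64(-24.6), np.float64(-13.1))
175 3051 (array([282.1, 197.9]), array([324.4, 224.6])) (64, np.float64(-67.8), np.float64(32.8), np.float64(2.2), np.float64(71.5))
175 408 (array([287.4, 220.6]), array([304.1, 228.1])) (64, np.float64(-42.7), np.float64(3.8), np.float64(89.0), np.float64(98.9))
175 219 (array([292.9, 231.4]), array([302.1, 233.9])) (64, np.float64(-43.4), np.float64(-21.8), np.float64(103.9), np.float64(116.8))
175 305 (array([282.1, 231.6]), array([292.1, 234.4])) (64, np.float64(-19.0), np.float64(4.7)
[... 774 characters left out ...]
53.778568129164235 ang 22.01487898545732 | end arm x mean -35.143088977680115 ang -55.71489825016944
side width [-35.51302332  23.42961083] [-39.83393887  52.02637006]
205 295 (array([282.1, 164.6]), array([292.1, 184.6])) (64, np.float64(61.7), np.float64(64.5), np.float64(-52.9), np.float64(7.0))
205 497 (array([307.9, 164.6]), array([324.4, 171.9])) (64, np.float64(-26.8), np.float64(19.9), np.float64(-77.8), np.float64(-71.9))
205 914 (array([289.6, 170.9]), array([319.1, 186.9])) (64, np.float64(-25.5), np.float64(41.8), np.float64(-44.3), np.float64(4.1))
205 2239 (array([282.1, 201.1]), array([324.4, 224.4])) (64, np.float64(-67.0), np.float64(32.7), np.float64(5.5), np.float64(70.7))
```

```bash
python3 - <<'E'
from h import *
go([.5583,.3245,.0245],93)
E
```

```text
at [0.5596 0.3228 0.2254] yaw 92.23 -> deltas [ 0.002  -0.0022  0.2512] twist -0.0064
```

Emit:
move_arm:
  deltas:
    - [[0.002,-0.0022,0.05,-0.006,-0.3],[0.002,-0.0022,0.1,-0.006,-0.3],[0.002,-0.0022,0.14,-0.006,-0.3],[0.002,-0.0022,0.17,-0.006,-0.3],[0.002,-0.0022,0.17,-0.006,-0.3],[0.002,-0.0022,0.17,-0.006,-0.3],[0.002,-0.0022,0.17,-0.006,-0.3]]
  squeeze: 50

```text
clock: 13.95
position: [0.5587, 0.3254, 0.0902]
ee_rot: [0.001, 0.688, 0.725, 0.002]
contact_force: [0.3, -0.7, -0.0]
width: 0.0552
gripper_force: 0.0
```

```bash
python3 - <<'E'
from h import *
go([.5583,.3245,.0245],93)
E
```

```text
at [0.5587 0.3254 0.0902] yaw 92.99 -> deltas [-0.0013 -0.0009  0.0821] twist -0.0001
```

Emit:
move_arm:
  deltas:
    - [[-0.001,-0.0005,0.03,0,-0.3],[-0.001,-0.0005,0.06,0,-0.3],[-0.001,-0.0005,0.082,0,-0.3],[-0.001,-0.0005,0.082,0,-0.3],[-0.001,-0.0005,0.082,0,-0.3],[-0.001,-0.0005,0.082,0,1],[-0.001,-0.0005,0.082,0,1],[-0.001,-0.0005,0.082,0,1],[-0.001,-0.0005,0.082,0,1],[-0.001,-0.0005,0.082,0,1],[-0.001,-0.0005,0.082,0,1],[-0.001,-0.0005,0.082,0,1]]

```text
clock: 15.15
position: [0.5581, 0.3249, 0.0241]
ee_rot: [0.001, 0.688, 0.726, 0.002]
contact_force: [-0.6, -0.2, 7.0]
width: 0.0333
gripper_force: 51.6
```

```bash
python3 - <<'E'
from h import *
s,R,y=st(); print(s['position'],y,s['moment'])
E
```

```text
[0.5580909  0.32488159 0.02411763] 93.02283370360382 [0.00696787 0.08000058 0.02303023]
```

```bash
cat > rd.py <<'E'
from h import *
C=np.array([.5601,.0365]); A=np.radians(64.1); X=np.array([np.cos(A),np.sin(A)]); Y=np.array([-np.sin(A),np.cos(A)])
def w(x,y,z): return [*(C+X*x/1000+Y*y/1000),z]
def rep():
    s,R,y=st(); p=s['position'][:2]-C; f=s['contact_force']
    print('reader xy',(p@X*1000).round(2),(p@Y*1000).round(2),'z',s['position'][2].round(4),'yaw',round(y,2),'F x,y,z',(f[:2]@X).round(2),(f[:2]@Y).round(2),f[2].round(2),'grip',s['gripper_force'],s['width'],s['clock'])
E
python3 -c "
from rd import *
go(w(0,-13,.26),64.1)"
```

```text
at [0.5581 0.3249 0.0241] yaw 93.02 -> deltas [-0.3675 -0.0011 -0.2954] twist 0.241
```

Emit:
move_arm:
  deltas:
    - [[0,0,-0.05,0,1],[0,0,-0.1,0,1],[0,0,-0.16,0,1],[0,0,-0.22,0,1],[0,0,-0.28,0,1],[-0.05,0,-0.295,0.06,1],[-0.1,-0.001,-0.295,0.12,1],[-0.16,-0.001,-0.295,0.18,1],[-0.22,-0.001,-0.295,0.241,1],[-0.28,-0.001,-0.295,0.241,1],[-0.34,-0.001,-0.295,0.241,1],[-0.3675,-0.001,-0.295,0.241,1]]

```text
clock: 16.35
position: [0.5709, 0.0266, 0.2582]
ee_rot: [0.001, 0.848, 0.529, -0.0]
contact_force: [0.1, 1.0, -1.0]
width: 0.0331
gripper_force: 50.7
```

Emit:
move_arm:
  deltas:
    - [[0,0,0,0,1],[0,0,0,0,1],[0,0,0,0,1]]

```text
clock: 16.65
position: [0.5711, 0.0316, 0.258]
ee_rot: [-0.0, 0.847, 0.531, 0.0]
contact_force: [-0.3, 0.7, -1.3]
width: 0.033
gripper_force: 50.7
```

```bash
python3 -c "
from rd import *
rep();go(w(1,-13,.065),64.1)"
```

```text
reader xy 0.39 -12.02 z 0.258 yaw 64.15 F x,y,z 0.49 0.61 -1.29 grip 50.69542944431305 0.03301667845565001 16.65
at [0.5711 0.0316 0.258 ] yaw 64.15 -> deltas [0.0006 0.0013 0.2412] twist 0.0004
```

Emit:
move_arm:
  deltas:
    - [[0,0,0.05,0,1],[0,0,0.1,0,1],[0,0,0.15,0,1],[0,0,0.19,0,1],[0,0,0.21,0,1],[0,0,0.225,0,1],[0,0,0.235,0,1],[0,0,0.24,0,1],[0,0,0.24,0,1],[0,0,0.24,0,1]]

```text
clock: 17.65
position: [0.572, 0.0306, 0.0668]
ee_rot: [0.0, 0.848, 0.531, 0.001]
contact_force: [-0.0, 1.6, -0.6]
width: 0.0332
gripper_force: 50.8
```

```bash
python3 -c "
from rd import *
rep();go(w(1,-13,.0602),64.1)"
```

```text
reader xy -0.07 -13.27 z 0.0668 yaw 64.11 F x,y,z 1.45 0.74 -0.57 grip 50.750802755355835 0.03323669604094361 17.65
at [0.572  0.0306 0.0668] yaw 64.11 -> deltas [ 0.0013 -0.0003  0.0082] twist 0.0001
```

Emit:
move_arm:
  deltas:
    - [[0,0,0.004,0,1],[0,0,0.008,0,1],[0,0,0.008,0,1],[0,0,0.008,0,1]]

```text
clock: 18.05
position: [0.5712, 0.0305, 0.0595]
ee_rot: [-0.0, 0.848, 0.531, -0.0]
contact_force: [-0.7, -0.1, -0.9]
width: 0.0331
gripper_force: 50.8
```

```bash
python3 -c "
from rd import *
rep()"
```

```text
reader xy -0.52 -12.63 z 0.0595 yaw 64.09 F x,y,z -0.39 0.6 -0.93 grip 50.75144112110138 0.03307930330692802 18.05
```

Emit:
move_arm:
  deltas:
    - [[0,0.001,0,0,1],[0,0.002,0,0,1],[0,0.003,0,0,1],[0,0.004,0,0,1],[0,0.005,0,0,1],[0,0.005,0,0,1]]

```text
clock: 18.65
position: [0.5751, 0.0288, 0.0595]
ee_rot: [0.0, 0.848, 0.531, 0.0]
contact_force: [-0.4, 0.3, -0.4]
width: 0.0331
gripper_force: 50.8
```

```bash
python3 -c "
from rd import *
rep()"
```

```text
reader xy -0.41 -16.86 z 0.0595 yaw 64.1 F x,y,z 0.06 0.46 -0.45 grip 50.751559138298035 0.033096445449063136 18.65
```

Emit:
move_arm:
  deltas:
    - [[0,0.001,0,0,1],[0,0.002,0,0,1],[0,0.003,0,0,1],[0,0.003,0,0,1],[0,0.003,0,0,1]]

```text
clock: 19.15
position: [0.5754, 0.0285, 0.0593]
ee_rot: [-0.001, 0.848, 0.531, -0.001]
contact_force: [-4.3, 3.2, 1.7]
width: 0.0331
gripper_force: 51.1
```

```bash
python3 -c "
from rd import *
rep()"
```

```text
reader xy -0.5 -17.3 z 0.0593 yaw 64.09 F x,y,z 1.05 5.26 1.69 grip 51.11053705215454 0.03310202538862647 19.15
```

Emit:
move_arm:
  deltas:
    - [[0,-0.0015,0,0,1],[0.002,-0.0015,0,0,1],[0.004,-0.0015,0,0,1],[0.006,-0.0015,0,0,1],[0.007,-0.0015,0,0,1],[0.007,-0.0015,0,0,1]]

```text
clock: 19.75
position: [0.5775, 0.0328, 0.0592]
ee_rot: [-0.0, 0.847, 0.531, -0.001]
contact_force: [-5.6, -2.8, 0.0]
width: 0.0331
gripper_force: 50.8
```

```bash
python3 -c "
from rd import *
rep()"
```

```text
reader xy 4.27 -17.28 z 0.0592 yaw 64.12 F x,y,z -4.94 3.8 0.04 grip 50.846237540245056 0.0331326307540326 19.75
```

Emit:
move_arm:
  deltas:
    - [[0.001,0,0,0,1],[0.002,0,0,0,1],[0.002,0,0,0,1],[0.002,0,0,0,1]]

```text
clock: 20.15
position: [0.5775, 0.0328, 0.0593]
ee_rot: [0.0, 0.847, 0.531, -0.002]
contact_force: [-6.6, -7.0, 1.3]
width: 0.0332
gripper_force: 51.0
```

```bash
python3 -c "
from rd import *
rep()"
```

```text
reader xy 4.33 -17.29 z 0.0593 yaw 64.15 F x,y,z -9.17 2.86 1.26 grip 51.00008189678192 0.033249690636569906 20.15
```

Emit:
move_arm:
  deltas:
    - [[0,0.001,0,0,1],[0,0.002,0,0,1],[0,0.002,0,0,1],[0.0005,0.002,0,0,1],[0.0005,0.002,0,0,1]]

```text
clock: 20.65
position: [0.5776, 0.0328, 0.0593]
ee_rot: [-0.001, 0.847, 0.531, -0.004]
contact_force: [-9.3, -4.3, 4.1]
width: 0.0332
gripper_force: 51.4
```

```bash
python3 - <<'E'
from rd import *
rep(); rep()
a=save('wrist','w7.png'); b=save('side','s7.png'); t=save('top','t7.png')
z=lambda i,y,x,h,w,k:cv2.resize(i[y:y+h,x:x+w],None,fx=k,fy=k,interpolation=cv2.INTER_CUBIC)
m=np.zeros((600,800,3),np.uint8)
m[:250,:400]=cv2.resize(a,(400,250)); m[:300,400:]=z(t,150,270,60,80,5); m[300:,:400]=z(b,170,250,90,120,400/120); m[300:,400:]=z(a,0,180,150,200,2) if 0 else z(a,20,170,225,300,400/300)
cv2.imwrite('pics/crop7.png',m[:,:,::-1])
E
```

```text
reader xy 4.35 -17.32 z 0.0593 yaw 64.15 F x,y,z -7.91 6.55 4.08 grip 51.40620410442352 0.03321519438414455 20.65
reader xy 4.35 -17.32 z 0.0593 yaw 64.15 F x,y,z -7.91 6.55 4.08 grip 51.40620410442352 0.03321519438414455 20.65
```

View pics/crop7.png

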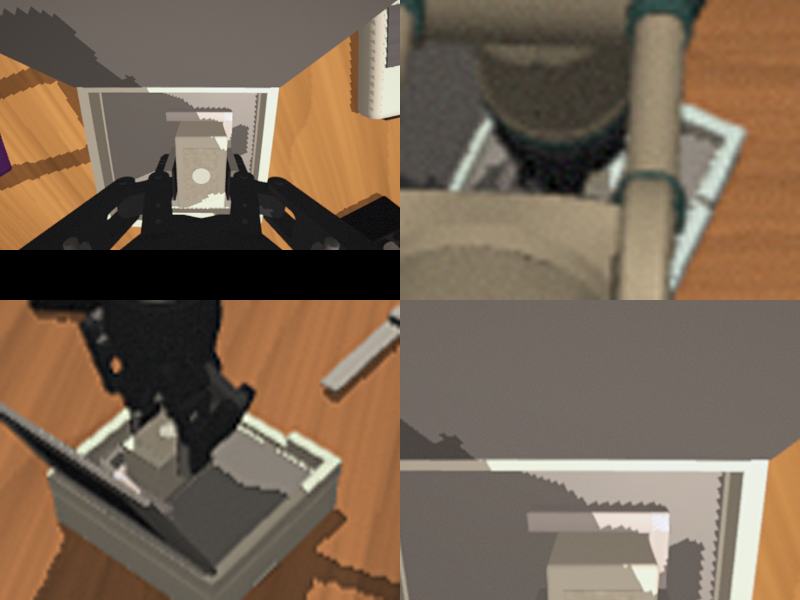

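The wrist view shows the cartridge's front face against the end fence and its side against the long fence. The cover is leaning back and the blade is flat on the desk. I'll hold for a moment to confirm it is settled.

Emit:
move_arm:
  deltas:
    - [[0,0.0005,0,0,1],[0,0.001,0,0,1],[0,0.001,0,0,1],[0,0.001,0,0,1],[0,0.001,0,0,1],[0,0.001,0,0,1],[0,0.001,0,0,1],[0,0.001,0,0,1]]

```text
clock: 21.6
position: [0.5776, 0.0328, 0.0593]
ee_rot: [-0.001, 0.847, 0.531, -0.004]
contact_force: [-10.7, -4.2, 5.1]
width: 0.0331
gripper_force: 51.6
```

```bash
python3 - <<'E'
from rd import *
rep(); s,R,y=st(); print('tilt',np.arccos(-R[2,2]),abs(s['qd']).max())
print(manip.sign_off())
E
```

```text
reader xy 4.34 -17.34 z 0.0593 yaw 64.14 F x,y,z -8.47 7.78 5.13 grip 51.58818483352661 0.033079430019750986 21.6
tilt 0.008291912725573542 0.0011308994130175038
the job is handed in; nothing more can be done
None
```

The job is handed in with no verdict returned: the blade opened the cover fully and is back on the desk, and the cartridge is still held in the corner, pushed toward the end fence with about 8.5 N and the side fence with about 7.8 N (measured at the wrist).

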